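# Snap the larger card easel open

### The job

Two folding earring-card easels lie folded flat on the desk. Set up the larger one: lift its hinged back by the bar at its free end and swing it up and over until it snaps past its sprung middle and stays fully open against its stop, leaning back, then let go of it. Leave the smaller easel folded.

Things in the scene. Friction and masses are not known exactly. Their poses are not given: they have to be found in the camera images.
- easel_large: larger easel, pale wood, fixed to desk: base plate 145 x 115 mm, 13 high, hinged back folded flat on it. Origin on the desk; x runs level from the bar end to the hinge end (to the robot's left, within about 23 degrees), y along the hinge, z up. Hinge axis at x = +60, z = 22; plate from x = -55 to +90; sloped stop behind the hinge, top z = 39. The smaller easel is 85 wide, plate 102 long.
- easel_large_bar (a point): centre of its lift bar: round wood, 11 mm thick, 69 long, along easel y, on two wire legs 81 apart at the back's free end. Folded: x = -105, z = 35 in the easel frame, free desk below, 40 clear to the panel edge (panel top z = 25); pinch from above, jaws closing along easel x; it can turn in the jaws. At angle q: x = 60 - 165 cos q + 13 sin q, z = 22 + 165 sin q + 13 cos q (mm).
- easel_large_back (a joint): angle of the larger easel's back, rad: 0 folded flat, 1.90 fully open against the stop (19 degrees beyond upright). An over-centre spring holds it at either end: lifting it off takes about 2 N at the bar; past about 1.15 rad it flips fully open by itself, released before about 1.0 it snaps back flat.
- easel_small_back (a joint): the same angle of the smaller easel, of the same make (85 mm wide, bar 120 mm from its hinge); starts folded at 0 and is to stay so. Between the easels, a little behind them, stands a ring magnifier 180 mm high: cross above it.

How it is judged:
By the outcome, as a careful person would: the job done as asked, in the order asked, and still so for the second after the job is handed in, with the robot touching nothing.
It also fails if it takes over 35 s, if anything falls off the work surface, if the arm or the gripper's body presses on something with over 40 N, if the wrist force passes 120 N, or if a joint passes its speed limit or range.

### The arm

A 6-joint arm with a two-finger parallel gripper is mounted at the origin on a cart in front of the work surface, level with it; the furniture and walls round the work are solid. World frame = base frame: x ahead of the robot, y to its left, z up, the work surface at z = 0. Lengths are in m, angles in rad, forces in N, time in s.
With the tool pointing down it reaches from about 0.325 to 0.9 m from the base axis. Payload 6.1 kg.
Tool frame: the origin (TCP) lies on the centre line of the jaws, within the pads' length; the fingertips stand 11 mm ahead of it and the grasp point (between the pads) lies 8 mm behind it; z points along the fingers, y is the line along which they close (so a half turn about z gives the same grasp; the last joint's range is limited). The gripper opens to 87 mm and grips with 3 to 60 N. Pads are 19 mm wide; open, the fingers measure 117 mm over their backs; the gripper's body (75 mm by 190 mm) begins 51 mm behind the grasp point.
Start: joints at [1.013, 0.22, 1.526, -0, 1.395, -0.126], TCP at [0.262, 0.568, 0.234] pointing down, gripper open.
Joint ranges: [-2.98, 2.98], [-0.91, 2.08], [0.09, 2.57], [-1.24, 4.39], [0.2, 2.65], [-2.68, 2.68]. Speed limits (rad/s): [2.57, 2.57, 3.01, 3.14, 3.14, 3.14].

### API

Orientations are given as a unit quaternion [w, x, y, z].
In Python, from station import read_state, camera, camera_model, hand_in, search_frame, regions_of, place_of gives the robot as it stands.
- The arm moves only by the shell command python3 -m crank 'ROWS' [FORCE]. ROWS is JSON, one flat list of numbers, 7 for each row, row after row: the turn, a rotation vector about the tool's x, y, z in degrees, then the shift along the tool's x, y, z in m, then the closure in counts, from 0 (fully open) to 255 (shut). In form: [wx, wy, wz, x, y, z, fingers, wx, wy, wz, x, y, z, fingers, ...]. A call has 1 to 5 rows; each row is the pose to reach, as a shift and turn from the pose commanded when the call began, along the tool's axes at that moment; what a row does not reach only later rows make up. A row lasts 1/12 s, in which the tool goes at most 41.7 mm and 7.16 degrees, less where a joint would pass 70% of its speed; a pose out of reach is approached as far as the arm can. A call with a gripper value outside its range is refused whole. The fingers move at their own pace and stop on an object; FORCE is the grip in N (left out, the last holds). Time passes only in rows, so rows that repeat a pose let the fingers close. It gives the time, the measured TCP pose, the force, the opening and the grip force at its end, in the units of the state.
- read_state(): the state, without advancing time (a new reading comes with each control period).
- camera(name): name is "side" or "top" or "wrist"; returns the picture (400x640x3 uint8, blue, green, red); there is no depth.
- camera_model(name): a dict with "intrinsics" (3x3 intrinsics, pixels), "T" (4x4, takes a point from camera to world coordinates); the wrist camera has in their place "hand_eye" (4x4, takes a point from camera to tool coordinates, whose origin is the TCP and whose axes are the flange's). Camera axes: x right, y up, looking along -z (the intrinsics and any distortion apply to the point x, -y, -z); pixel columns grow to the right and rows downward; lengths in m; the calibration is good to about 2 mm. A picture is of the moment at which its call begins: read the wrist's pose just before it. camera_model takes no time and is no camera call.
- hand_in(): hands the job in; it is judged then, once.
Trained networks look in the newest picture that a camera, given by its name, has taken for a name from the list of things; names that differ only in an ending like _2 or _b are one class to them, and where a whole thing is asked for, a point or a joint stands for the part that bears it (a point fixed in the world has none). Each returns a list of dicts, best first, with "conf" (0 to 1); they miss things now and then, are a little off and sometimes report something else, mostly with a low value. They report only what shows in the picture. A call takes as long as a camera call.
- search_frame(name, camera): "point" ([x, y, z] in m, in world coordinates, good to about 4 mm: the middle of the surface that is visible of it).
- regions_of(name, camera): "region" (400x640 bool, what is visible of it).
- place_of(name, camera): "point" ([x, y, z] in m, in world coordinates, good to about 4 mm: a listed point, or the origin of a listed thing).
The state is a dict: "time_s": time; "q": joint angles; "joint_vel": joint speeds; "effort": joint torques, N m; "ee_pos": TCP position; "eef_rot": TCP orientation; "wrist_force": force on the tool from outside, world axes, zero at the start; "ft_torque": the same for the moment, N m; "gripper_width": finger opening in m; "grip_force": force on a finger pad.
Only numpy, scipy, OpenCV 4.12 (cv2) and the standard library are available. Lean on these libraries where they do the work, as an engineer would, in place of code of your own. Each camera call takes 0.05 s, during which the arm holds its last target. There are 200 camera calls.

## Working session

There is one attempt and no reset: what is moved stays moved. The work goes in short steps, Python scripts to look and compute and a shell command to move; the robot and the scene stay as the last step left them, time stands still between calls to the robot, and variables do not carry over. Pictures are saved under pics/ and viewed, at most 10 in all, crops included, and the job is handed in when it is done.

```bash
mkdir -p pics; ls; python3 - <<'E'
from station import *
import cv2,numpy as np
s=read_state();print(s['ee_pos'],s['eef_rot'],s['q'])
ims=[]
for c in ['top','side']:
    im=camera(c);ims.append(im)
    for n in ['easel_large','easel_large_bar','easel_small_back']:
        for f in (place_of,search_frame):
            try:print(c,n,f.__name__,[(np.round(d['point'],3),round(d['conf'],2)) for d in f(n,c)[:3]])
            except Exception as e:print(c,n,f.__name__,e)
cv2.imwrite('pics/a.png',cv2.resize(np.vstack(ims),(640,600) if 0 else (480,600)))
E
```

```text
pics
[0.26124627 0.56712625 0.23243947] [-3.19637216e-04  2.14218675e-01  9.76785246e-01 -9.16463992e-04] [ 1.01291389e+00  2.21235860e-01  1.52759550e+00 -1.26381700e-05
  1.39470246e+00 -1.26096274e-01]
top easel_large call [(array([ 0.483, -0.211,  0.001]), 0.57)]
top easel_large call [(array([ 0.478, -0.199,  0.026]), 0.92)]
top easel_large_bar call [(array([ 0.481, -0.316,  0.032]), 0.69)]
top easel_large_bar call [(array([ 0.48 , -0.218,  0.024]), 0.96)]
top easel_small_back call it knows: easel_large, easel_large_bar
top easel_small_back call [(array([0.473, 0.316, 0.029]), 0.91), (array([ 0.48 , -0.217,  0.024]), 0.57)]
side easel_large call [(array([ 0.489, -0.216,  0.002]), 0.71)]
side easel_large call [(array([ 0.473, -0.216,  0.029]), 0.92)]
side easel_large_bar call [(array([ 0.479, -0.318,  0.035]), 0.92)]
side easel_large_bar call [(array([ 0.477, -0.227,  0.025]), 0.69)]
side easel_small_back call it knows: easel_large, easel_large_bar
side easel_small_back call [(array([0.47 , 0.304, 0.025]), 0.54)]
```

View pics/a.png

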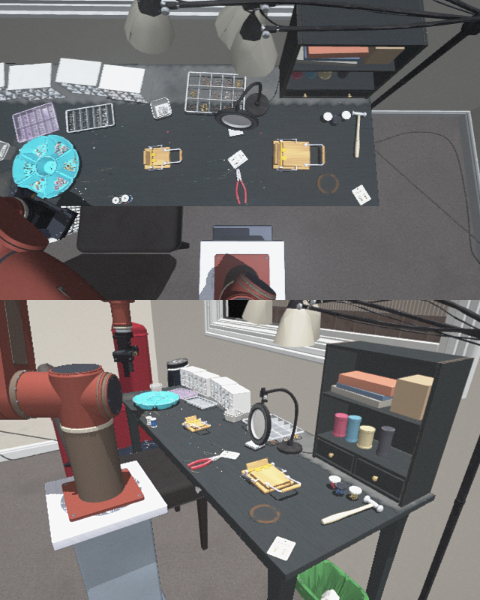

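The top view shows the large easel at about (298,155), with its bar on the right (323,155). The magnifier is at (240,118) and the small easel at (162,157). The measured bar height and its spacing from the origin match the data given. I'll move above the bar.

```bash
cat > h.py <<'E'
from station import *
import numpy as np,sys
from scipy.spatial.transform import Rotation as R
def go(p,yaw):  # remaining shift, turn in tool axes; yaw=direction of tool y, deg
    s=read_state();w=s['eef_rot'];r=R.from_quat([w[1],w[2],w[3],w[0]])
    a=np.radians(yaw);y=np.array([np.cos(a),np.sin(a),0]);z=np.array([0,0,-1.]);t=R.from_matrix(np.c_[np.cross(y,z),y,z])
    print('t',s['time_s'],'pos',s['ee_pos'].round(4),'q',np.round(s['q'],2),'\nturn',(r.inv()*t).as_rotvec(True).round(1),'shift',r.inv().apply(np.array(p)-s['ee_pos']).round(4))
if __name__=='__main__': go([float(v) for v in sys.argv[1:4]],float(sys.argv[4]))
E
python3 -m crank '[0,0,-22,-0.569,-0.711,-0.02,0,0,0,-22,-0.569,-0.711,-0.02,0,0,0,-22,-0.569,-0.711,-0.02,0,0,0,-22,-0.569,-0.711,-0.02,0,0,0,-22,-0.569,-0.711,-0.02,0]'
python3 h.py 0.48 -0.317 0.25 87
```

```text
time_s: 1.02
ee_pos: [0.3115, 0.3646, 0.2381]
eef_rot: [0.0, 0.023, 1.0, 0.0]
wrist_force: [0.5, -0.6, 1.3]
gripper_width: 0.0871
grip_force: 0.0
t 1.0167 pos [0.3115 0.3646 0.2381] q [ 0.7  -0.14  1.89 -0.    1.39 -0.83] 
turn [0.  0.  0.4] shift [-0.1996 -0.6732 -0.0119]
```

```bash

python3 -m crank '[0,0,0,-0.2,-0.673,-0.012,0,0,0,0,-0.2,-0.673,-0.012,0,0,0,0,-0.2,-0.673,-0.012,0,0,0,0,-0.2,-0.673,-0.012,0,0,0,0,-0.2,-0.673,-0.012,0]' >/dev/null
python3 -m crank '[0,0,0,-0.14,-0.471,-0.008,0,0,0,0,-0.14,-0.471,-0.008,0,0,0,0,-0.14,-0.471,-0.008,0,0,0,0,-0.14,-0.471,-0.008,0,0,0,0,-0.14,-0.471,-0.008,0]'
python3 h.py 0.48 -0.317 0.2 87
```

```text
time_s: 1.85
ee_pos: [0.4111, -0.0405, 0.2457]
eef_rot: [0.001, 0.024, 1.0, -0.0]
wrist_force: [1.4, 0.7, -0.7]
gripper_width: 0.0869
grip_force: 0.0
t 1.85 pos [ 0.4111 -0.0405  0.2457] q [-0.29 -0.32  2.03  0.    1.44 -1.81] 
turn [-0.   0.1  0.2] shift [-0.082  -0.2729  0.0459]
```

```bash

python3 -m crank '[0,0,0,-0.082,-0.273,0.0,0,0,0,0,-0.082,-0.273,0.0,0,0,0,0,-0.082,-0.273,0.0,0,0,0,0,-0.082,-0.273,0.03,0,0,0,0,-0.082,-0.273,0.04,0]' >/dev/null
python3 -m crank '[0,0,0,-0.023,-0.077,0.04,0,0,0,0,-0.023,-0.077,0.04,0,0,0,0,-0.023,-0.077,0.04,0,0,0,0,-0.023,-0.077,0.04,0,0,0,0,-0.023,-0.077,0.04,0]'
python3 h.py 0.48 -0.317 0.2 87
python3 - <<'E'
from h import *
import cv2
s=read_state();print(s['joint_vel'].round(2))
im=camera('wrist');cv2.imwrite('pics/b.png',im)
for n in ['easel_large','easel_large_bar']:
    print(n,[(np.round(d['point'],4),round(d['conf'],2)) for d in place_of(n,'wrist')[:3]])
m=camera_model('wrist');print(m['hand_eye'].round(3),m['intrinsics'])
E
```

```text
time_s: 2.68
ee_pos: [0.4798, -0.3159, 0.1862]
eef_rot: [-0.0, 0.024, 1.0, 0.001]
wrist_force: [0.6, -0.1, 0.3]
gripper_width: 0.0871
grip_force: 0.0
t 2.6833 pos [ 0.4798 -0.3159  0.1862] q [-0.72  0.14  1.71  0.    1.29 -2.24] 
turn [ 0.1 -0.1  0.2] shift [-0.0003 -0.001  -0.0138]
[ 0.03 -0.05  0.01  0.    0.   -0.  ]
easel_large [(array([ 0.4815, -0.2129, -0.0024]), 0.71)]
easel_large_bar [(array([ 0.4831, -0.3158,  0.0354]), 0.8)]
[[-0.001  0.963  0.27   0.073]
 [ 1.     0.     0.002  0.   ]
 [ 0.001  0.27  -0.963 -0.152]
 [ 0.     0.     0.     1.   ]] [[284.16080655   0.         315.07037889]
 [  0.         284.16080655 200.2076254 ]
 [  0.           0.           1.        ]]
```

View pics/b.png

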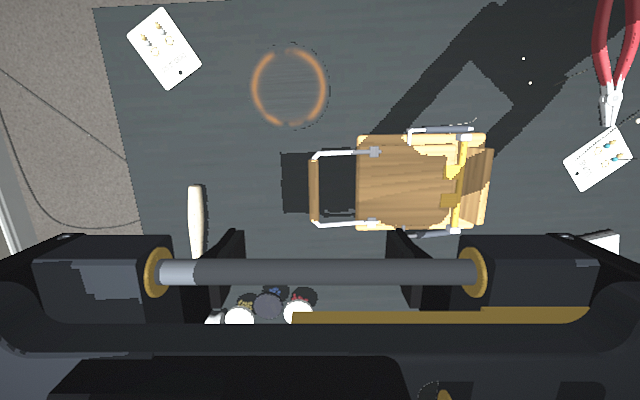

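Wrist view: the bar runs from about (315,160) to (313,222), and the panel edges run (358,136)–(487,132) and (358,230)–(485,226). I'll project these to check the bar position and yaw.

```bash
python3 - <<'E'
from h import *
s=read_state();w=s['eef_rot'];r=R.from_quat([w[1],w[2],w[3],w[0]]).as_matrix()
m=camera_model('wrist');H=m['hand_eye'];K=m['intrinsics']
def P(u,v,z):
    d=np.linalg.inv(K)@[u,v,1];d=r@H[:3,:3]@[d[0],-d[1],-d[2]];c=r@H[:3,3]+s['ee_pos']
    return c+d*(z-c[2])/d[2]
a,b=P(315,160,.035),P(313,222,.035);print(a,b,(a+b)/2,np.linalg.norm(a-b))
for p,q in [((358,136),(487,132)),((358,230),(485,226))]:
    e=P(*q,.025)-P(*p,.025);print(np.degrees(np.arctan2(e[1],e[0])))
e=b-a;print(np.degrees(np.arctan2(e[1],e[0])))
E
```

```text
[ 0.4485577  -0.31409508  0.035     ] [ 0.51890824 -0.31969783  0.035     ] [ 0.48373297 -0.31689646  0.035     ] 0.07057328795363611
89.04491870208291
89.2929768143571
-4.553452125104259
```

```bash

python3 -m crank '[0,0,0,-0.003,0,0.04,167,0,0,0,-0.003,0,0.08,167,0,0,0,-0.003,0,0.1,167,0,0,0,-0.003,0,0.1,167,0,0,0,-0.003,0,0.1,167]'
python3 h.py 0.483 -0.316 0.027 87
python3 - <<'E'
from h import *
import cv2
im=camera('wrist');cv2.imwrite('pics/c.png',im)
print([(np.round(d['point'],4),round(d['conf'],2)) for d in place_of('easel_large_bar','wrist')[:3]])
E
```

```text
time_s: 3.25
ee_pos: [0.483, -0.3152, 0.0869]
eef_rot: [-0.0, 0.023, 1.0, 0.0]
wrist_force: [0.1, -0.5, 0.5]
gripper_width: 0.0615
grip_force: 0.0
t 3.25 pos [ 0.483  -0.3152  0.0869] q [-0.71  0.26  1.78  0.    1.11 -2.24] 
turn [ 0.  -0.   0.3] shift [-0.0001 -0.0008  0.0599]
[(array([ 0.4834, -0.3157,  0.0382]), 0.98)]
```

View pics/c.png

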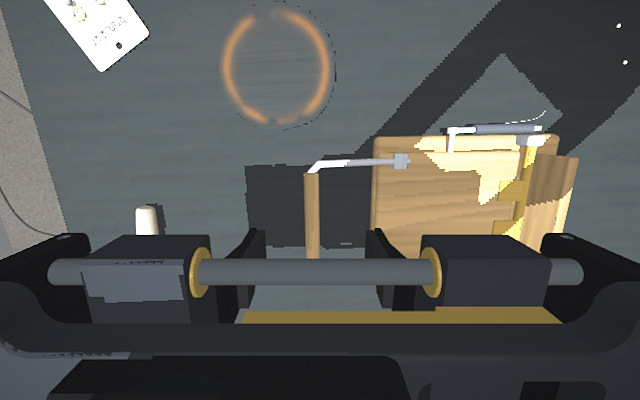

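The bar (312,175–255) is centred between the fingers, which are still closing at about 60 mm. I'll let them narrow to 30 mm, then go down.

```bash

python3 -m crank '[0,0,0,0,0,0,167,0,0,0,0,0,0,167,0,0,0,0,0,0,167,0,0,0,0,0,0,167,0,0,0,0,0,0,167]' | grep width
python3 -m crank '[0,0,0,0,-0.001,0.0,167,0,0,0,0,-0.001,0.02,167,0,0,0,0,-0.001,0.045,167,0,0,0,0,-0.001,0.06,167,0,0,0,0,-0.001,0.06,167]'

```

```text
gripper_width: 0.0311
time_s: 4.18
ee_pos: [0.4805, -0.3155, 0.0226]
eef_rot: [-0.003, 0.024, 1.0, 0.002]
wrist_force: [-0.4, 0.4, -0.6]
gripper_width: 0.0301
grip_force: 0.0
```

```bash

python3 -m crank '[0,0,0,0,0,0,255,0,0,0,0,0,0,255,0,0,0,0,0,0,255,0,0,0,0,0,0,255,0,0,0,0,0,0,255]' 20
python3 - <<'E'
import numpy as np
u=0
for q in [0,.1,.2,.3,.4,.5,.6,.7,.8,.9,1,1.1,1.2,1.3,1.4,1.5,1.6,1.7,1.8,1.86,1.9]:
    print(q,round(60-165*np.cos(q)+13*np.sin(q)+105,1),round(22+165*np.sin(q)+13*np.cos(q)-35,1))
E
python3 h.py 0.483 -0.316 0.027 87
```

```text
time_s: 4.6
ee_pos: [0.484, -0.3177, 0.0279]
eef_rot: [0.001, 0.024, 1.0, -0.0]
wrist_force: [0.2, 2.7, 3.7]
gripper_width: 0.0101
grip_force: 20.0
0 0.0 0.0
0.1 2.1 16.4
0.2 5.9 32.5
0.3 11.2 48.2
0.4 18.1 63.2
0.5 26.4 77.5
0.6 36.2 90.9
0.7 47.2 103.2
0.8 59.4 114.4
0.9 72.6 124.3
1 86.8 132.9
1.1 101.7 139.9
1.2 117.3 145.5
1.3 133.4 149.5
1.4 149.8 151.8
1.5 166.3 152.5
1.6 182.8 151.6
1.7 199.2 148.9
1.8 215.1 144.7
1.86 224.5 141.4
1.9 230.6 138.9
t 4.6 pos [ 0.484  -0.3177  0.0279] q [-0.72  0.35  1.79  0.    1.   -2.24] 
turn [-0.   0.1  0.3] shift [0.0011 0.0016 0.0009]
```

```bash

python3 -m crank '[0,0,0,0,0.002,-0.016,255,0,0,0,0,0.006,-0.0325,255,0,0,0,0,0.011,-0.048,255,0,0,0,0,0.018,-0.063,255,0,0,0,0,0.0265,-0.0775,255]'
python3 h.py 0.483 -0.316 0.027 87
```

```text
time_s: 5.02
ee_pos: [0.4848, -0.2926, 0.1058]
eef_rot: [0.001, 0.024, 1.0, -0.002]
wrist_force: [0.1, -3.6, -1.1]
gripper_width: 0.0103
grip_force: 20.0
t 5.0167 pos [ 0.4848 -0.2926  0.1058] q [-0.68  0.21  1.8  -0.    1.14 -2.2 ] 
turn [-0.2  0.1  0.3] shift [ 0.0008 -0.0232  0.0788]
```

```bash

python3 -m crank '[0,0,0,0,0.010,-0.0135,255,0,0,0,0,0.021,-0.0255,255,0,0,0,0,0.033,-0.037,255,0,0,0,0,0.046,-0.047,255,0,0,0,0,0.0605,-0.0555,255]'
python3 -m crank '[0,0,0,0,0.015,-0.007,255,0,0,0,0,0.0305,-0.0125,255,0,0,0,0,0.0465,-0.0165,255,0,0,0,0,0.063,-0.019,255,0,0,0,0,0.0795,-0.0195,255]'
python3 h.py 0.483 -0.316 0.027 87
```

```text
time_s: 5.43
ee_pos: [0.4873, -0.2336, 0.1629]
eef_rot: [0.001, 0.024, 1.0, -0.004]
wrist_force: [-6.0, -6.0, 6.8]
gripper_width: 0.0102
grip_force: 20.1
time_s: 5.85
ee_pos: [0.4899, -0.1516, 0.1813]
eef_rot: [-0.001, 0.024, 1.0, -0.001]
wrist_force: [-9.5, 0.7, 6.6]
gripper_width: 0.0101
grip_force: 20.1
t 5.85 pos [ 0.4899 -0.1516  0.1813] q [-0.45 -0.    1.87 -0.    1.28 -1.97] 
turn [-0.2 -0.1  0.3] shift [-0.0011 -0.1642  0.1547]
```

```bash

python3 -m crank '[0,0,0,0.002,0.0165,0.001,255,0,0,0,0.004,0.033,0.0035,255,0,0,0,0.005,0.049,0.008,255,0,0,0,0.006,0.061,0.0125,255,0,0,0,0.006,0.061,0.0125,255]'
python3 h.py 0.483 -0.316 0.027 87
python3 - <<'E'
from h import *
import cv2
im=camera('side');cv2.imwrite('pics/d.png',im[50:350,200:600])
print([(np.round(d['point'],4),round(d['conf'],2)) for d in place_of('easel_large_bar','side')[:3]])
E
```

```text
time_s: 6.27
ee_pos: [0.4906, -0.0881, 0.1678]
eef_rot: [0.004, 0.023, 1.0, 0.0]
wrist_force: [7.2, 0.9, 1.0]
gripper_width: 0.0102
grip_force: 20.0
t 6.2667 pos [ 0.4906 -0.0881  0.1678] q [-0.34 -0.03  1.92  0.    1.24 -1.86] 
turn [0.  0.4 0.4] shift [-0.0019 -0.228   0.1408]
[(array([ 0.4881, -0.0881,  0.1757]), 0.59)]
```

View pics/d.png

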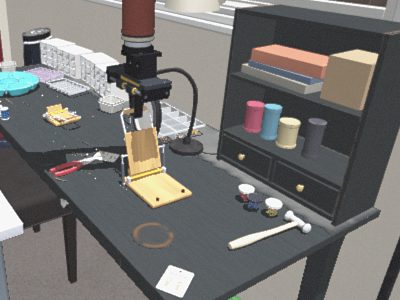

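The crop shows the back upright and leaning, with the bar held at about (150,115). I'll release it with a partial opening, then go straight up.

```bash

python3 -m crank '[0,0,0,0,0,0,140,0,0,0,0,0,0,140,0,0,0,0,0,0,140,0,0,0,0,0,0,140,0,0,0,0,0,0,140]'
python3 -m crank '[0,0,0,0,0,-0.01,140,0,0,0,0,0,-0.03,140,0,0,0,0,0,-0.06,140,0,0,0,0,0,-0.1,140,0,0,0,0,0,-0.12,140]'
python3 -m crank '[0,0,0,0,-0.04,0,140,0,0,0,0.0,-0.08,0,140,0,0,0,0.0,-0.12,0,140,0,0,0,0.0,-0.12,0,140,0,0,0,0.0,-0.12,0,140]'
python3 - <<'E'
from h import *
import cv2
im=camera('side');cv2.imwrite('pics/e.png',im[50:350,200:600])
for c in ['side','top']:
    camera(c);print(c,[(np.round(d['point'],4),round(d['conf'],2)) for d in place_of('easel_large_bar',c)[:3]])
E
```

```text
time_s: 6.78
ee_pos: [0.4876, -0.0902, 0.1664]
eef_rot: [-0.0, 0.024, 1.0, -0.0]
wrist_force: [-0.8, 0.6, -0.5]
gripper_width: 0.0348
grip_force: 0.0
time_s: 7.2
ee_pos: [0.489, -0.0905, 0.2917]
eef_rot: [0.002, 0.024, 1.0, -0.001]
wrist_force: [1.5, -0.1, 1.6]
gripper_width: 0.0392
grip_force: 0.0
time_s: 7.62
ee_pos: [0.4816, -0.2117, 0.2869]
eef_rot: [-0.0, 0.026, 1.0, 0.0]
wrist_force: [0.1, 0.2, -0.2]
gripper_width: 0.0394
grip_force: 0.0
side [(array([ 0.4893, -0.0887,  0.1749]), 0.63)]
top [(array([ 0.49  , -0.0866,  0.1744]), 0.58)]
```

View pics/e.png

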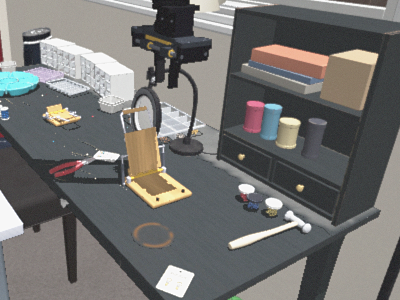

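The back stands open at (142,155) with the bar at z ≈ 0.175, which matches 1.90 rad. The gripper is clear, the small easel is still folded at (62,115), and the magnifier is standing.

```bash
python3 -c "
from station import *
print(hand_in())"
```

```text
the job is handed in; nothing more can be done
None
```

The larger easel is fully open against its stop and released, the smaller one is still folded, and the job was handed in at about 8 s on the robot's clock; I haven't seen the judged result.

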